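# Lock the vial tray in its dock

## Task

Lock the vial tray: push the finger peg round until the slot of the red locking disc lines up with the steel bar, then push the bar by its yellow tab through the slot until it is fully home against the stop, and draw back. Just push: do not lift or tip the bar, and leave the vials, bottles, beaker and tip box where they stand.

Things in the scene. Friction and masses are not known exactly. Their poses are not given: they have to be found in the camera images.
- tray_dock: White dock plate, 235 x 325 x 6 mm, fixed to the bench; place and yaw (up to 0.5 rad) vary. Origin: under the red disc's axis, at bench height. Its axes are called dock x, y, z: the bar is pushed along dock +y, z is up. Spans dock x -95 to 140, y -215 to 110 mm. Along dock x = 0 from -y to +y: bar guide, disc, keeper with stop.
- guide_end (a point): Disc-side end of the open-topped black bar guide, on the channel floor's centre line, at dock (0, -46, 10) mm; axes as the dock's. The guide runs from here back to dock y -180 mm; channel 19.6 mm wide, floor 10 mm and wall tops 20 mm above the bench, 40 mm wide overall.
- stop_face (a point): Face of the end stop that the bar's nose meets, at dock (0, 72, 16) mm; axes as the dock's. It closes the blue keeper: an open-topped channel 25 mm wide from dock y 48 mm, floor 9 mm, tops 20 to 22 mm above the bench.
- vial_tray (a point): Centre of the top of the blue vial tray (56 x 210 mm along dock x, y) fixed to the plate's far side, at dock (106, -60, 36) mm; axes as the dock's. Its vials rise to 58 mm above the bench.
- disc_centre (a point): Centre of the red locking disc at its top surface, 27.5 mm above the bench, on its axis; axes as the dock's (does not turn). The disc is 84 mm across; an open-topped slot 22 mm wide, floor 9.3 mm above the bench, runs right across its middle.
- lock_disc (a joint): Turn of the red disc about its vertical axis, rad, counterclockwise from above positive. 0: slot along dock y (lined up), peg towards dock -x; 3.14: lined up again, peg towards dock +x; either will do. Starts 0.6 to 2.5; stops at -0.5 and 3.64. Friction 0.05 N m (2 N at the peg) holds it; no spring or detent. The bar's nose enters within about 0.1 rad of true; else the disc blocks it.
- peg_top (a point): Centre of the top of the upright finger peg on the disc: black with a yellow top, 12 mm in diameter, 29 mm from the disc's axis, from 27.5 to 66.5 mm above the bench. It lies square to the slot, midway between the slot's ends. Axes turn with the disc: y along the slot, -x from the axis towards the peg.
- lock_bar: Loose flat steel bar in the guide, 16 wide, 138 long, 12 mm high (10 to 22 mm above the bench), about 0.35 kg, round nose (+y end), upright yellow push tab at its tail. Origin: centre of its underside; y towards the nose. Slides along dock +y with 1 to 2 N; nothing holds it down. Starts with its nose at dock y -70 to -50 mm; 122 to 142 mm to go.
- bar_nose (a point): Foremost point of the bar's nose, at half its height. Home when it meets the stop, at dock y = +72 mm. Axes as the bar's.
- tab_back (a point): Point on the back (-y) face of the yellow push tab, at the very tail of the bar, 138 mm behind the nose, 40 mm above the bench, on the bar's centre line. Tab: 32 mm wide across the bar, 8 mm thick, from 24 to 56 mm above the bench, so it passes over the guide's walls; free space behind it.
- amber_vial: Loose amber vial with a white cap, 22 mm in diameter, 40 mm high, standing on the dock plate at about dock x -80, y 50 mm. Leave alone. Origin: centre of its base.
- clear_vial: Loose clear vial with a blue cap, 22 mm in diameter, 40 mm high, standing on the dock plate at about dock x -78, y -110 mm. Leave alone. Origin: centre of its base.
- media_bottle: Clear bottle with a blue cap, 86 mm in diameter, 180 mm high, on the bench to the left. Leave alone. Origin: centre of its base.
- solvent_bottle: Amber bottle with a yellow cap, 96 mm in diameter, 210 mm high, on the bench to the right. Leave alone. Origin: centre of its base.
- beaker: Glass beaker, 70 mm across the rim, 90 mm high, on the bench to the left. Leave alone. Origin: centre of its base.
- tip_box: Pipette-tip box with an orange lid, 87 x 124 x 63 mm, on the bench to the right. Leave alone. Origin: centre of its base.
Things that resemble listed ones, but are neither listed nor needed, are in the scene too. Of the things like the lock_bar, leave any that is pink or purple; of the rest the smaller one is meant.

How it is judged:
By the outcome, as a careful person would: the job done as asked, in the order asked, and still so for the second after the job is handed in, with the robot touching nothing.
It also fails if it takes over 54 s, if anything falls off the work surface, if the arm or the gripper's body presses on something with over 40 N, if the wrist force passes 120 N, or if a joint passes its speed limit or range.

## Robot

A 6-joint arm with a two-finger parallel gripper is mounted at the origin on the work surface. World frame = base frame: x ahead of the robot, y to its left, z up, the work surface at z = 0. Lengths are in m, angles in degrees, forces in N, time in s.
With the tool pointing down it reaches from about 0.3 to 0.75 m from the base axis. Payload 8.5 kg.
Tool frame: the origin (TCP) lies where the fingers leave the gripper's body, on its centre line; the fingertips stand 64 mm ahead of it and the grasp point (between the pads) lies 45 mm ahead of it (tip_reach is the z of the fingertips in the tool frame, in m); z points along the fingers, y is the line along which they close (so a half turn about z gives the same grasp; the last joint's range is limited). The gripper opens to 88 mm and grips with 3 to 60 N. Pads are 18 mm wide; open, the fingers measure 123 mm over their backs; the gripper's body (75 mm by 187 mm) begins 45 mm behind the grasp point.
Start: joints at [-89.112, 21.807, 74.336, -0, 83.858, -12.336], TCP at [0.126, -0.535, 0.303] pointing down, gripper open.
Joint ranges: [-178.18, 178.18], [-50.72, 133.34], [12.68, 142.11], [-81.47, 261.47], [9.98, 163.14], [-165.26, 165.26]. Speed limits (degrees/s): [136.94, 136.94, 180, 180, 180, 180].

## Interface

Orientations are given as [roll, pitch, yaw] about the fixed x, y, z axes, in that order (R = Rz(yaw) Ry(pitch) Rx(roll)).
In Python, from cell import * gives the robot as it stands.
- The arm moves only by the tool apply_moves, never from a script. Its argument "increments" is text: rows parted by semicolons, each of 5 numbers parted by spaces: the shift along the tool's x, y, z in cm, then the turn about the tool's z in degrees, then the opening in per cent of the stroke, from 0 (shut) to 100 (fully open). In form: tx ty tz turn fingers; .... A call has exactly 8 rows; each row shifts and turns the commanded pose from where the row before left it, along the tool's axes as they then stand; what a row does not reach is not made up. A row lasts 1/10 s, in which the tool goes at most 50 mm and 8.59 degrees, less where a joint would pass 70% of its speed; a pose out of reach is approached as far as the arm can. A call with a gripper value outside its range is refused whole. The fingers move at their own pace and stop on an object; "squeeze" is the grip in N (left out, the last holds). Time passes only in rows, so rows that do not move let the fingers close, or fill a call up. It gives the time, the measured TCP pose, the force, the opening and the grip force at its end, in the units of the state.
- state(): the state, without advancing time (a new reading comes with each control period).
- camera(name): name is "scene" or "side" or "wrist"; returns (picture, depth): 400x640x3 uint8, blue, green, red; 400x640 float32, m along the optical axis (not along the pixel's ray), 0 where there is no reading.
- camera_params(name): a dict with "fov_y" (degrees; the focal length in pixels is half the picture's height over the tangent of half this angle, whatever the lens; pixels are square), "cx", "cy" (the principal point, pixels), "camera_from_world" (4x4, takes a point from world to camera coordinates); the wrist camera has in their place "T_tool_cam" (4x4, takes a point from camera to tool coordinates, whose origin is the TCP and whose axes are the flange's). Camera axes: x right, y up, looking along -z (the intrinsics and any distortion apply to the point x, -y, -z); pixel columns grow to the right and rows downward; lengths in m; the calibration is good to about 2 mm. A picture is of the moment at which its call begins: read the wrist's pose just before it. camera_params takes no time and is no camera call.
- hand_in(): hands the job in; it is judged then, once.
The state is a dict: "time_s": time; "joints": joint angles; "dq": joint speeds; "joint_efforts": joint torques, N m; "ee_pos": TCP position; "eef_rot": TCP orientation; "contact_force": force on the tool from outside, world axes, zero at the start; "wrist_torque": the same for the moment, N m; "gripper_width": opening from 0.0 (shut) to 1.0 (fully open); "finger_force": force on a finger pad.
Only numpy, scipy, OpenCV 4.12 (cv2) and the standard library are available. Lean on these libraries where they do the work, as an engineer would, in place of code of your own. Each camera call takes 0.05 s, during which the arm holds its last target. There are 200 camera calls.

## Working session

There is one attempt and no reset: what is moved stays moved. The work goes in short steps, Python scripts to look and compute and a tool call to move; the robot and the scene stay as the last step left them, time stands still between calls to the robot, and variables do not carry over. Pictures are saved under pics/ and viewed, at most 10 in all, crops included, and the job is handed in when it is done.

Besides the shell and the picture viewer there is one more tool, called by a JSON object that holds its "op" and its "data", one argument or row to a line. apply_moves: Moves the arm, as the interface text tells. Its arguments: {"type":"object","properties":{"increments":{"type":"string"},"squeeze":{"type":"number"}},"required":["increments"]}

```bash
mkdir -p pics; cat > h.py <<'E'
import numpy as np, cv2, sys
from cell import *
from scipy.spatial.transform import Rotation as R
def grab(n):
    s=state(); im,d=camera(n); p=camera_params(n)
    if 'camera_from_world' in p: T=np.linalg.inv(np.array(p['camera_from_world']))
    else:
        W=np.eye(4);W[:3,:3]=R.from_euler('xyz',s['eef_rot'],degrees=True).as_matrix();W[:3,3]=s['ee_pos'];T=W@np.array(p['T_tool_cam'])
    f=200/np.tan(np.radians(p['fov_y'])/2)
    return im,d,dict(T=T,f=f,cx=p['cx'],cy=p['cy'],p=p)
def ray(c,u,v):
    d=np.array([(u-c['cx'])/c['f'],-(v-c['cy'])/c['f'],-1]);return c['T'][:3,3],c['T'][:3,:3]@d
def onplane(c,u,v,z):
    o,d=ray(c,u,v);return o+d*(z-o[2])/d[2]
def depthpt(c,u,v,dep):
    o,d=ray(c,u,v);return o+d*dep
E
python3 - <<'E'
from h import *
for n in ['scene','side']:
    im,d,c=grab(n);cv2.imwrite(f'pics/{n}0.png',im);np.savez(f'{n}0.npz',im=im,d=d);print(n,c['p'],c['T'][:3,3])
print(camera_params('wrist'),state())
E
```

```text
scene {'fov_y': 50.27075163461158, 'cx': 318.30269958018135, 'cy': 204.2122769694237, 'camera_from_world': array([[-0.0840083 ,  0.9964387 ,  0.00724793,  0.03061163],
       [-0.58045559, -0.05484694,  0.81244269,  0.20836627],
       [ 0.80994686,  0.06404483,  0.58299601, -1.85057244],
       [ 0.        ,  0.        ,  0.        ,  1.        ]])} [1.62238433 0.09944523 0.90936882]
side {'fov_y': 44.467264545349174, 'cx': 317.19264969772024, 'cy': 193.92993062279965, 'camera_from_world': array([[-0.95862617, -0.28453933, -0.00855843,  0.49057369],
       [ 0.19020099, -0.6625856 ,  0.72443351, -0.13488866],
       [-0.21180051,  0.69283309,  0.68929156, -1.29606361],
       [ 0.        ,  0.        ,  0.        ,  1.        ]])} [0.2214258  0.94816798 0.99528211]
{'fov_y': 58.27651800937164, 'cx': 322.87340853739386, 'cy': 203.65661628120574, 'T_tool_cam': array([[-3.24772917e-04,  9.47365741e-01,  3.20153163e-01,
         8.33789680e-02],
       [ 9.99999938e-01,  2.64955880e-04,  2.30398390e-04,
        -8.25150226e-04],
       [ 1.33445078e-04,  3.20153219e-01, -9.47365768e-01,
        -8.16260270e-02],
       [ 0.00000000e+00,  0.00000000e+00,  0.00000000e+00,
         1.00000000e+00]])} {'time_s': 0.1, 'joints': array([-8.91109604e+01,  2.18364836e+01,  7.43782971e+01, -2.87175828e-03,
        8.38566378e+01, -1.23367475e+01]), 'dq': array([-0.12450889, -0.05937892, -0.16497358,  0.00246571, -0.06484958,
        0.05030755]), 'joint_efforts': array([ 4.05606756e-03, -4.38655221e+01, -2.24913275e+01,  7.14207091e-02,
        3.41446570e-02, -6.59608099e-05]), 'ee_pos': array([ 0.1258108 , -0.5352476 ,  0.30221796]), 'eef_rot': array([-1.79929621e+02, -1.24700958e-02,  1.32260885e+01]), 'contact_force': array([0.19599957, 0.16989817, 0.32532083]), 'wrist_torque': array([ 0.00144565, -0.00179878,  0.02539757]), 'finger_force': 0.0, 'gripper_width': 1.0041462002919792}
```

View pics/scene0.png

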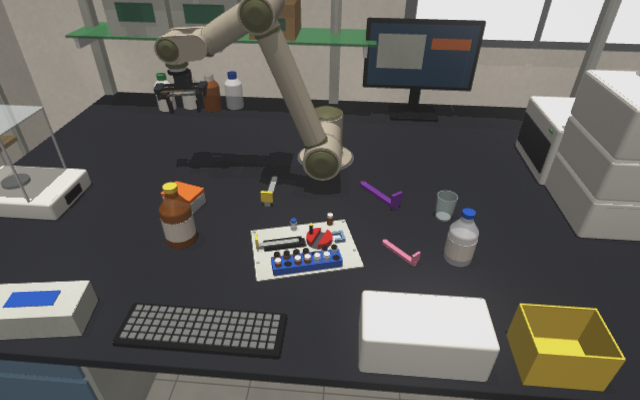

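View pics/side0.png

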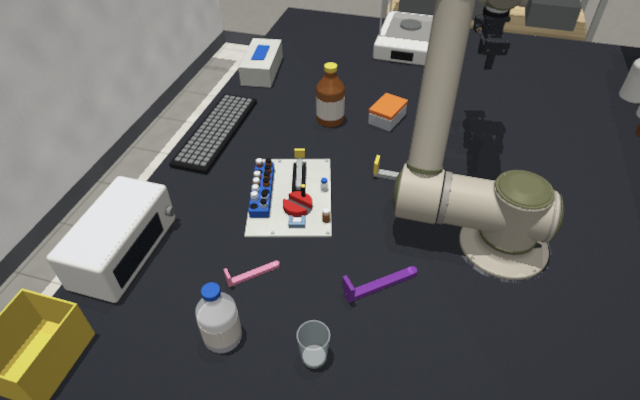

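The scene view shows the dock with its red disc at (319,238). There are four bar-like things:
- Bar with a yellow tab in the guide, tab at (257,241).
- Loose yellow-tab bar at (268,193).
- Purple bar at (380,193).
- Pink bar at (402,252).

I choose the one in the guide and will check it in a crop.

```bash
python3 - <<'E'
from h import *
out={}
for n,box in [('scene',(240,170,370,285)),('side',(235,140,400,245))]:
    z=np.load(f'{n}0.npz');im,d=z['im'],z['d'];p=camera_params(n)
    T=np.linalg.inv(p['camera_from_world']);c=dict(T=T,f=200/np.tan(np.radians(p['fov_y'])/2),cx=p['cx'],cy=p['cy'])
    x0,y0,x1,y1=box;hsv=cv2.cvtColor(im,cv2.COLOR_BGR2HSV)
    cv2.imwrite(f'pics/{n}_crop.png',cv2.resize(im[y0:y1,x0:x1],None,fx=4.6,fy=4.6,interpolation=cv2.INTER_CUBIC))
    for nm,lo,hi in [('yellow',(20,120,110),(34,255,255)),('red',(0,170,90),(6,255,255)),('blue',(100,120,60),(125,255,255))]:
        m=cv2.inRange(hsv,lo,hi)
        k,l,st,ce=cv2.connectedComponentsWithStats(m)
        for i in range(1,k):
            u,v=ce[i]
            if st[i,4]>=4 and x0<u<x1 and y0<v<y1:
                dd=np.median(d[l==i]);print(n,nm,st[i],ce[i].round(1),depthpt(c,u,v,dd).round(3))
    # plate
    m=cv2.inRange(hsv,(0,0,150),(179,60,255));m[:y0]=0;m[y1:]=0;m[:,:x0]=0;m[:,x1:]=0
    m=cv2.morphologyEx(m,cv2.MORPH_CLOSE,np.ones((5,5)))
    cn=max(cv2.findContours(m,0,2)[0],key=cv2.contourArea);h=cv2.convexHull(cn)[:,0]
    P=np.array([onplane(c,u,v,.006)[:2] for u,v in h],np.float32)
    print('plate',cv2.minAreaRect(P))
E
```

```text
scene yellow [260 190  13  12 123] [266.1 196.2] [ 0.387 -0.186  0.043]
scene yellow [310 223   2   3   6] [310.5 224. ] [ 0.558 -0.009  0.064]
scene yellow [255 234   3  13  23] [255.9 239.9] [ 0.631 -0.172  0.046]
scene red [307 228  13  15  90] [312.3 234.6] [ 0.565 -0.003  0.026]
scene red [318 230  14  15 107] [325.5 238.1] [0.579 0.041 0.026]
scene blue [291 218   6   5  24] [293.1 219.8] [ 0.516 -0.071  0.044]
scene blue [271 250  71  25 751] [306.1 263.9] [ 0.704 -0.008  0.029]
plate ((0.6054142117500305, -0.02449040114879608), (0.2354341447353363, 0.3239836096763611), 16.16386604309082)
side yellow [294 148  11  10 101] [299.3 152.4] [ 0.62  -0.172  0.044]
side yellow [374 155   6  19  80] [376.2 163.4] [ 0.38  -0.178  0.05 ]
side yellow [301 184   4   4  13] [302.8 185.5] [ 0.556 -0.008  0.066]
side red [289 191  23  17 216] [300.6 198.1] [0.56  0.002 0.024]
side red [283 200  23  16 228] [293.  208.7] [0.567 0.05  0.026]
side blue [248 163  26  54 511] [261.2 195.5] [0.663 0.043 0.045]
side blue [321 178   6   5  22] [323.7 180.2] [ 0.512 -0.068  0.045]
plate ((0.6009050607681274, -0.022875338792800903), (0.2359277606010437, 0.3252733051776886), 16.141647338867188)
```

View pics/scene_crop.png

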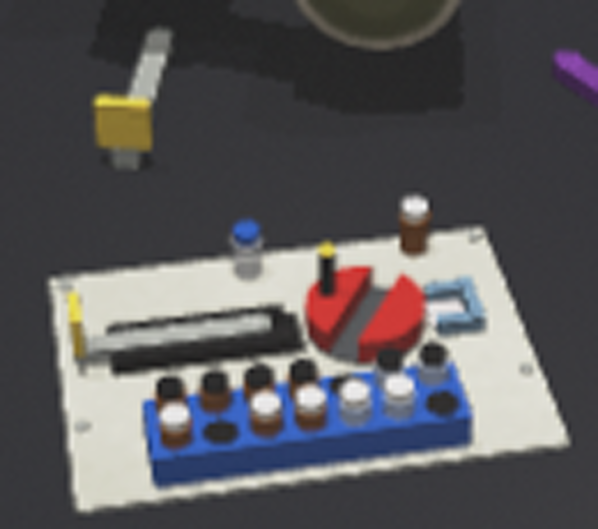

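View pics/side_crop.png

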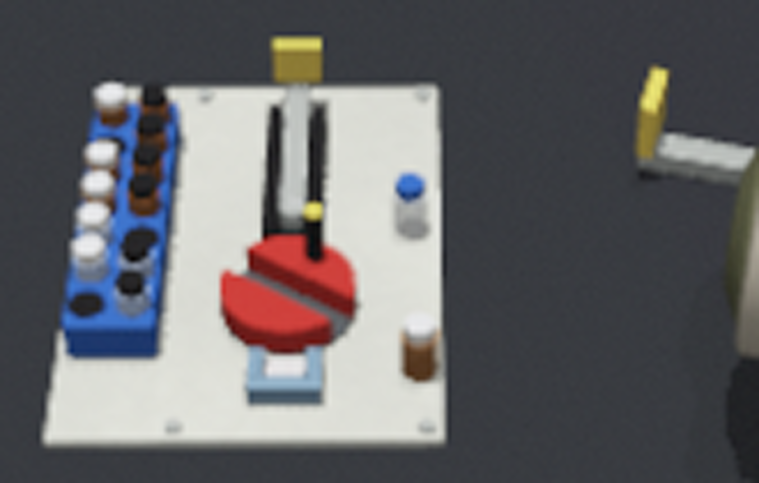

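The crops confirm the guided bar: steel, smaller, yellow tab at crop (76,325) in the scene view. The disc slot is diagonal, with the peg towards −x/−y at about 0.96 rad. The plate measures 235 x 325 mm, with yaw 16.15° and origin about (0.567, 0.0205). The peg and tab positions agree with this. I'll move above the disc.

{"op": "apply_moves", "data": {
  "increments": "0 0 0 -2.9 100;3.5 -2.4 0 0 60;3.5 -2.4 0 0 40;3.5 -2.4 0 0 30;3.5 -2.4 0 0 30;3.5 -2.4 0 0 30;3.5 -2.4 0 0 30;3.5 -2.4 0 0 30"
}}

```text
time_s: 0.9
ee_pos: [0.3152, -0.3044, 0.3026]
eef_rot: [-180.0, 0.0, 16.1]
contact_force: [0.3, -0.8, -0.2]
gripper_width: 0.389
finger_force: 0.0
```

{"op": "apply_moves", "data": {
  "increments": "3.5 -2.4 0 0 30;3.5 -2.4 0 0 30;3.5 -2.4 0 0 30;3.5 -2.4 0 0 30;3.5 -2.4 0 0 30;3.5 -2.4 0 0 30;3.5 -2.4 0 0 30;0 0 0 0 30"
}}

```text
time_s: 1.7
ee_pos: [0.505, -0.0733, 0.3022]
eef_rot: [-179.9, -0.0, 16.4]
contact_force: [-0.2, 0.1, 0.0]
gripper_width: 0.302
finger_force: 0.0
```

{"op": "apply_moves", "data": {
  "increments": "3.5 -2.4 0 0 30;3.5 -2.4 0 0 30;0 0 0 0 30;0 0 0 0 30;0 0 0 0 30;0 0 0 0 30;0 0 0 0 30;0 0 0 0 30"
}}

```text
time_s: 2.5
ee_pos: [0.5569, -0.0115, 0.3029]
eef_rot: [180.0, -0.0, 16.1]
contact_force: [-0.1, -0.3, -0.1]
gripper_width: 0.3
finger_force: 0.0
```

```bash
cat > w.py <<'E'
from h import *
name=sys.argv[1]
im,d,c=grab('wrist');cv2.imwrite(f'pics/{name}.png',im);s=state();print(s['time_s'],s['ee_pos'].round(4),s['eef_rot'].round(2),s['gripper_width'],s['contact_force'].round(1))
O=np.array([.567,.0205]);a=np.radians(16.15);M=np.array([[np.cos(a),np.sin(a)],[-np.sin(a),np.cos(a)]])
dk=lambda p:(1000*(M@(p[:2]-O))).round(1)
hsv=cv2.cvtColor(im,cv2.COLOR_BGR2HSV)
for nm,lo,hi,z in [('yellow',(20,120,110),(34,255,255),.0665),('red',(0,150,70),(8,255,255),.0275)]:
    k,l,st,ce=cv2.connectedComponentsWithStats(cv2.inRange(hsv,lo,hi))
    for i in range(1,k):
        if st[i,4]>=40:
            p=onplane(c,*ce[i],z);dp=depthpt(c,*ce[i],np.median(d[l==i]));print(nm,st[i],p.round(4),'dock',dk(p),'depth',dk(dp),dp[2].round(4))
m=cv2.inRange(hsv,(0,150,70),(8,255,255))
ys,xs=np.nonzero(m);P=np.array([depthpt(c,u,v,d[v,u]) for u,v in zip(xs,ys)]);P=P[abs(P[:,2]-.0275)<.004]
if len(P)>500:
    Q=P[:,:2].astype(np.float32);h=cv2.convexHull(Q);(cx,cy),r=cv2.minEnclosingCircle(Q);print('disc',cx,cy,r,'dock',dk(np.array([cx,cy])))
print('dock of TCP',dk(s['ee_pos']))
E
python3 w.py w1
```

```text
2.55 [ 0.557  -0.0114  0.3029] [ 1.800e+02 -1.000e-02  1.608e+01] 0.30205643548244876 [-0.4  0.2 -0.8]
yellow [494 137  23  38 374] [ 0.6229 -0.1647  0.0665] dock [   2.2 -193.5] depth [  -0.2 -199.9] 0.0541
yellow [314 172  12  12 119] [ 0.5572 -0.0071  0.0665] dock [-17.  -23.8] depth [-17.2 -23.8] 0.0661
red [ 254  109   54   69 1878] [0.5742 0.0425 0.0275] dock [13.  19.1] depth [13.  19.1] 0.0273
red [ 285  125   52   68 1578] [ 0.5607 -0.0009  0.0275] dock [-12.  -18.8] depth [-12.  -18.8] 0.0273
disc 0.5653563737869263 0.020728392526507378 0.042006030678749084 dock [-1.5  0.7]
dock of TCP [-18.5 -27.8]
```

View pics/w1.png

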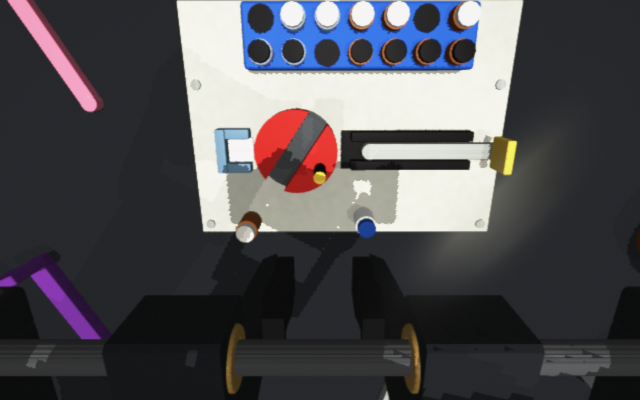

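The wrist view shows the disc centred at about (296,150) with a fitted radius of 42.0 mm. The peg top is at (320,177), 29.0 mm from the centre. The steel bar and its tab at (505,155) are clear, and so are both vials. I'll descend with the fingers either side of the peg.

{"op": "apply_moves", "data": {
  "increments": "0.14 -0.4 0 0 30;0 0 4 0 30;0 0 4 0 30;0 0 4 0 30;0 0 3 0 30;0 0 3 0 30;0 0 2 0 30;0 0 0 0 30"
}}

```text
time_s: 3.35
ee_pos: [0.5564, -0.0063, 0.1005]
eef_rot: [-179.9, 0.3, 16.1]
contact_force: [0.8, -0.1, -0.3]
gripper_width: 0.3
finger_force: 0.0
```

{"op": "apply_moves", "data": {
  "increments": "0 0 0 0 17;0 0 0 0 17;0 0 0 0 17;-0.1 -0.2 0 0 17;-0.15 -0.25 0 0 17;-0.15 -0.25 0 0 17;-0.15 -0.25 0 0 17;-0.15 -0.25 0 0 17",
  "squeeze": 5
}}

```text
time_s: 4.15
ee_pos: [0.5474, 0.0013, 0.1038]
eef_rot: [179.8, -0.0, 16.1]
contact_force: [-3.4, -12.2, 5.0]
gripper_width: 0.267
finger_force: 5.0
```

{"op": "apply_moves", "data": {
  "increments": "-0.15 -0.25 0 0 17;-0.15 -0.25 0 0 17;-0.15 -0.25 0 0 17;-0.1 -0.25 0 0 17;-0.1 -0.25 0 0 17;-0.1 -0.1 0 0 17;0 0 0 0 17;0 0 0 0 17"
}}

```text
time_s: 4.95
ee_pos: [0.5365, 0.0139, 0.1029]
eef_rot: [-180.0, -0.0, 16.1]
contact_force: [0.4, -0.1, 0.4]
gripper_width: 0.173
finger_force: 0.4
```

```bash
python3 w.py w2
```

```text
5.0 [0.5365 0.0139 0.1028] [-1.7999e+02 -2.0000e-02  1.6130e+01] 0.16827078645739083 [0.7 0.  0.8]
yellow [312 294  30  28 623] [0.538  0.0137 0.0665] dock [-29.8   1.5] depth [-30.1   1.5] 0.066
red [ 241  110  179   77 9499] [0.5892 0.0265 0.0275] dock [23.  -0.4] depth [22.9 -0.4] 0.0268
red [ 243  212  169   71 6898] [0.55   0.017  0.0275] dock [-17.3   1.3] depth [-18.1   1.3] 0.0257
disc 0.5652990341186523 0.020240526646375656 0.042272649705410004 dock [-1.7  0.2]
dock of TCP [-31.2   2.1]
```

{"op": "apply_moves", "data": {
  "increments": "0 0 0 0 30;0 0 0 0 30;0 0 -3 0 30;0 0 -4 0 30;0 0 -4 0 30;0 0 -4 0 30;0 0 -3 0 30;0 0 0 0 30"
}}

```text
time_s: 5.8
ee_pos: [0.5371, 0.0137, 0.2867]
eef_rot: [179.8, -0.4, 16.1]
contact_force: [0.9, -0.4, -0.3]
gripper_width: 0.298
finger_force: 0.0
```

```bash
python3 w.py w3; cat >> w.py <<'E'
# two red halves: slot edge lines
k,l,st,ce=cv2.connectedComponentsWithStats(m)
big=[i for i in range(1,k) if st[i,4]>800]
big.sort(key=lambda i:-st[i,4])
for i in big[:2]:
    v,u=np.nonzero(l==i);P=np.array([onplane(c,a_,b_,.0275)[:2] for a_,b_ in zip(u,v)])
    D=(P-np.array([.5655,.0207]))@M.T*1000
    s_=np.sign(D[:,0].mean());Y=np.round(D[:,1]/1.5);E=[(D[Y==y,1].mean(),np.min(D[Y==y,0]*s_)*s_) for y in np.unique(Y) if abs(y*1.5)<30]
    E=np.array(E);f=np.polyfit(E[:,0],E[:,1],1);print('slot edge x=',f.round(4),'resid',np.std(E[:,1]-np.polyval(f,E[:,0])).round(2))
# tab & tray & guide edges
mt=cv2.inRange(hsv,(100,120,40),(125,255,255));k,l,st,ce=cv2.connectedComponentsWithStats(mt);i=1+np.argmax(st[1:,4]);v,u=np.nonzero(l==i)
P=np.array([depthpt(c,a_,b_,d[b_,a_]) for a_,b_ in zip(u,v)]);P=P[abs(P[:,2]-.036)<.004][:,:2].astype(np.float32);print('tray',cv2.minAreaRect(P))
E
python3 w.py w4
```

```text
5.85 [0.5365 0.0138 0.2841] [ 1.7992e+02 -1.7000e-01  1.6130e+01] 0.301340460652681 [-0.3 -0.6 -1.4]
yellow [532 128  29  40 432] [ 0.623  -0.1618  0.0665] dock [   3.1 -190.7] depth [   1.  -199.1] 0.0535
yellow [318 179  12  13 136] [0.5376 0.0134 0.0665] dock [-30.2   1.4] depth [-30.3   1.4] 0.0659
yellow [416 364   5  21  70] [ 0.3669 -0.1393  0.0665] dock [-236.7  -97.8] depth [ -6.3 -17.5] 0.3076
red [ 283   99   84   36 2147] [0.5886 0.0264 0.0275] dock [22.4 -0.4] depth [22.3 -0.4] 0.0269
red [ 283  153   82   34 1898] [0.5451 0.0157 0.0275] dock [-22.4   1.4] depth [-22.5   1.4] 0.0268
disc 0.5654481649398804 0.020140713080763817 0.041952475905418396 dock [-1.6  0.1]
dock of TCP [-31.1   2. ]
5.9 [0.5361 0.0138 0.2825] [-179.99    0.     16.13] 0.3016045790809143 [ 1.1 -0.3 -0. ]
yellow [536 127  29  40 439] [ 0.6232 -0.1617  0.0665] dock [   3.3 -190.6] depth [   1.2 -199.2] 0.0532
yellow [318 178  13  13 138] [0.5376 0.0135 0.0665] dock [-30.1   1.5] depth [-30.3   1.5] 0.066
red [ 284   98   84   36 2187] [0.5886 0.0263 0.0275] dock [22.3 -0.5] depth [22.3 -0.5] 0.0269
red [ 283  151   84   35 1932] [0.5451 0.0157 0.0275] dock [-22.4   1.5] depth [-22.5   1.5] 0.0268
disc 0.5653238296508789 0.020590102300047874 0.04185265675187111 dock [-1.6  0.6]
dock of TCP [-31.5   2.2]
slot edge x= [ 0.0375 11.1353] resid 0.29
slot edge x= [ 0.0395 -8.9547] resid 0.27
tray ((0.676240861415863, -0.009740546345710754), (0.04084920138120651, 0.20848232507705688), 15.999190330505371)
```

View pics/w4.png

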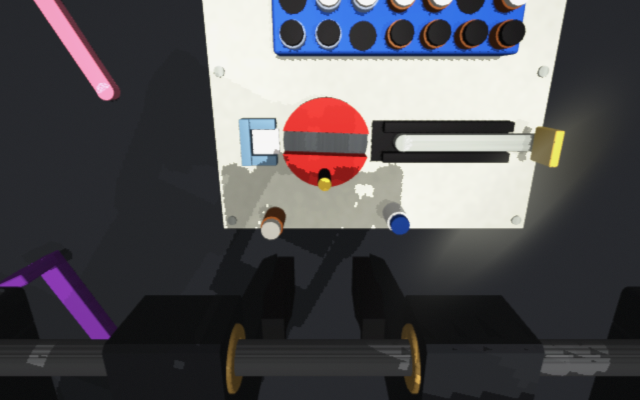

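The slot now runs left to right across the disc, and its edges are about 0.04 rad past true. I'll trim that by closing on the peg, centred 1.8 mm back.

{"op": "apply_moves", "data": {
  "increments": "0 0.18 3 0 30;0 0 4 0 30;0 0 4 0 30;0 0 4 0 30;0 0 3 0 30;0 0 0 0 12;0 0 0 0 12;0 0 0 0 12",
  "squeeze": 5
}}

```text
time_s: 6.7
ee_pos: [0.5368, 0.0121, 0.1033]
eef_rot: [-180.0, -0.0, 16.1]
contact_force: [-0.5, 0.3, -7.1]
gripper_width: 0.135
finger_force: 5.0
```

{"op": "apply_moves", "data": {
  "increments": "0 0 0 0 12;0 0 0 0 12;0 0 0 0 12;0 0 0 0 30;0 0 0 0 30;0 0 -3 0 30;0 0 -4 0 30;0 0 -4 0 30"
}}

```text
time_s: 7.5
ee_pos: [0.5369, 0.0119, 0.2145]
eef_rot: [180.0, -0.0, 16.1]
contact_force: [-0.2, 0.6, -0.1]
gripper_width: 0.294
finger_force: 0.0
```

{"op": "apply_moves", "data": {
  "increments": "0 0 -4 0 30;0 0 -3 0 30;1 3 0 0 0;1 4 0 0 0;0 4 0 0 0;0 4 0 0 0;0 0 0 0 0;0 0 0 0 0"
}}

```text
time_s: 8.3
ee_pos: [0.5977, -0.127, 0.2828]
eef_rot: [-180.0, -0.0, 16.0]
contact_force: [0.2, -0.2, 0.2]
gripper_width: 0.003
finger_force: 0.0
```

```bash
cat >> w.py <<'E'
# dark guide walls' edges and steel bar centre line, tab
O2=np.array([.5655,.0207])
H=np.array([[u,v] for v in range(0,260) for u in range(640) if d[v,u]>0])
P=np.array([depthpt(c,u,v,d[v,u]) for u,v in H]);D=(P[:,:2]-O2)@M.T*1000
V=hsv[H[:,1],H[:,0],2];S=hsv[H[:,1],H[:,0],1]
b=(abs(P[:,2]-.022)<.003)&(abs(D[:,0])<14)&(D[:,1]<-70)&(D[:,1]>-185)&(V>110)
print('bar n',b.sum(),'centre x(y)=',np.polyfit(D[b,1],D[b,0],1).round(4), 'x range',np.percentile(D[b,0],[2,98]).round(1),'ymax',D[(abs(P[:,2]-.022)<.003)&(abs(D[:,0])<14)&(V>110)&(D[:,1]<-44),1].max().round(1))
t=(S>120)&(abs(hsv[H[:,1],H[:,0],0].astype(int)-27)<8)&(P[:,2]>.05)&(P[:,2]<.06)&(D[:,1]<-45)
print('tab top n',t.sum(),'x',np.percentile(D[t,0],[2,98]).round(1),'y',np.percentile(D[t,1],[2,98]).round(1),'z',np.median(P[t,2]))
print('TCP in O2 dock',((s['ee_pos'][:2]-O2)@M.T*1000).round(1))
E
python3 w.py w5
```

```text
8.35 [ 0.5975 -0.1261  0.283 ] [-1.7999e+02 -2.0000e-02  1.6120e+01] 0.007069673203613224 [-0.7  0.   0.8]
yellow [374 148  12  40 363] [ 0.625  -0.1689  0.0665] dock [   3.1 -198.1] depth [   0.3 -200. ] 0.0546
yellow [146 199  14  13 131] [0.5381 0.0124 0.0665] dock [-30.    0.3] depth [-30.2   0.6] 0.0659
yellow [300 376  40  16 444] [ 0.3891 -0.184   0.0665] dock [-227.8 -147. ] depth [-234.6 -146.9] 0.0597
red [ 123  119   90   35 2384] [0.5903 0.0228 0.0275] dock [23.1 -4.3] depth [22.9 -3.8] 0.0264
red [ 127  171   87   34 1944] [0.5469 0.0133 0.0275] dock [-21.3  -1.4] depth [-21.6  -0.9] 0.0265
disc 0.5658226013183594 0.020607898011803627 0.042372800409793854 dock [-1.1  0.4]
dock of TCP [ -11.4 -149.3]
slot edge x= [ 0.0319 11.2641] resid 0.3
slot edge x= [ 0.0273 -7.5587] resid 0.25
tray ((0.6837102770805359, -0.008146464824676514), (0.055120956152677536, 0.20827458798885345), 16.03998565673828)
bar n 1765 centre x(y)= [0.0009 0.1189] x range [-7.   7.1] ymax -67.4
tab top n 343 x [-15.   15.3] y [-204.5 -196.8] z 0.05531426924349808
TCP in O2 dock [ -10.  -149.9]
```

View pics/w5.png

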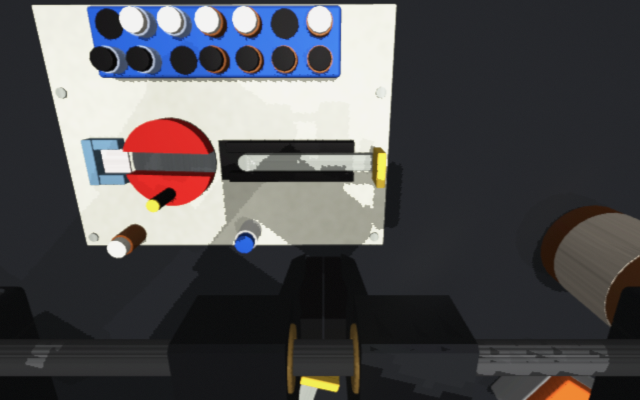

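The wrist view shows the slot in line with the guide, within about 0.03 rad, and the bar centred at dock x≈0. The tab at (380,167) has its back at y≈−204.5. The solvent bottle at the right (600,260) needs a clearance check before I descend.

```bash
python3 - <<'E'
from h import *
z=np.load('scene0.npz');im,d=z['im'],z['d'];p=camera_params('scene')
c=dict(T=np.linalg.inv(p['camera_from_world']),f=200/np.tan(np.radians(p['fov_y'])/2),cx=p['cx'],cy=p['cy'])
a=np.radians(16.15);M=np.array([[np.cos(a),np.sin(a)],[-np.sin(a),np.cos(a)]])
P=np.array([depthpt(c,u,v,d[v,u]) for v in range(178,252) for u in range(145,215)])
P=P[(P[:,2]>.075)&(P[:,2]<.23)]
D=(P[:,:2]-[.5655,.0207])@M.T*1000
for lo,hi in [(.075,.1),(.1,.14),(.2,.22)]:
    q=(P[:,2]>lo)&(P[:,2]<hi);print(lo,np.percentile(D[q],[2,98],axis=0).round(0))
E
```

```text
0.075 [[ -93. -482.]
 [ -47. -393.]]
0.1 [[ -97. -483.]
 [ -47. -394.]]
0.2 [[-113. -458.]
 [ -74. -421.]]
```

{"op": "apply_moves", "data": {
  "increments": "1.0 4.3 0 0 0;0 4.3 0 0 0;0 0 4 0 0;0 0 4 0 0;0 0 4 0 0;0 0 4 0 0;0 0 2.8 0 0;0 0 0 0 0"
}}

```text
time_s: 9.15
ee_pos: [0.63, -0.2042, 0.0914]
eef_rot: [-179.7, 0.3, 16.2]
contact_force: [-0.3, -0.3, -0.2]
gripper_width: 0.002
finger_force: 0.0
```

```bash
python3 w.py w6 | tail -4; python3 -c "
from h import *
im,d,c=grab('side');cv2.imwrite('pics/s6.png',cv2.resize(im[90:250,220:400],None,fx=3.6,fy=3.6,interpolation=cv2.INTER_CUBIC))"
```

```text
yellow [229 271  22  24 468] [ 0.6399 -0.1707  0.0665] dock [  16.8 -204. ] depth [  10. -201.] 0.0554
dock of TCP [  -1.2 -234.3]
tray ((0.6942847967147827, -0.08726281672716141), (0.031535882502794266, 0.054175909608602524), 16.209896087646484)
bar n 1821 centre x(y)= [4.1000e-03 5.8695e+00] x range [3.2 7.6] ymax -79.7Traceback (most recent call last):
  File "w.py", line 37, in <module>
    print('tab top n',t.sum(),'x',np.percentile(D[t,0],[2,98]).round(1),'y',np.percentile(D[t,1],[2,98]).round(1),'z',np.median(P[t,2]))
                                  ~~~~~~~~~~~~~^^^^^^^^^^^^^^^
    return _quantile_unchecked(
        a, q, axis, out, overwrite_input, method, keepdims, weights)
    return _ureduce(a,
                    func=_quantile_ureduce_func,
    ...<5 lines>...
                    overwrite_input=overwrite_input,
                    method=method)
    r = func(a, **kwargs)
    result = _quantile(arr,
                       quantiles=q,
    ...<2 lines>...
                       out=out,
                       weights=wgt)
    slices_having_nans = np.isnan(arr[-1, ...])
                                  ~~~^^^^^^^^^
IndexError: index -1 is out of bounds for axis 0 with size 0
```

View pics/s6.png

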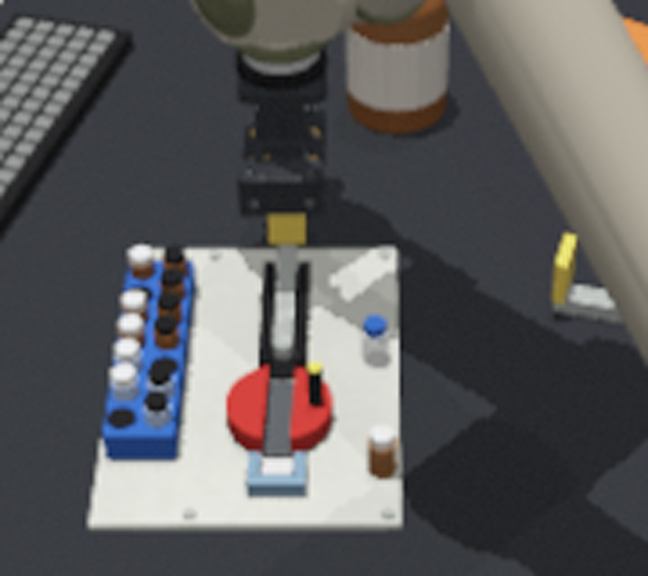

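The gripper stands behind the yellow tab at crop (287,228). The slot lies in line with guide and keeper, and the loose vials at (375,340) and (382,450) are undisturbed. Now I push gently.

{"op": "apply_moves", "data": {
  "increments": "0 -0.5 0 0 0;0 -0.4 0 0 0;0 -0.4 0 0 0;0 -0.4 0 0 0;0 -0.5 0 0 0;0 -0.5 0 0 0;0 -0.5 0 0 0;0 -0.5 0 0 0"
}}

```text
time_s: 10.05
ee_pos: [0.6215, -0.1714, 0.0958]
eef_rot: [179.8, -0.1, 16.1]
contact_force: [2.4, -5.5, 5.1]
gripper_width: 0.008
finger_force: 3.0
```

{"op": "apply_moves", "data": {
  "increments": "0 -0.5 0 0 0;0 -0.5 0 0 0;0 -0.5 0 0 0;0 -0.5 0 0 0;0 -0.5 0 0 0;0 -0.5 0 0 0;0 -0.5 0 0 0;0 -0.5 0 0 0"
}}

```text
time_s: 10.85
ee_pos: [0.6104, -0.1329, 0.0958]
eef_rot: [179.8, -0.1, 16.1]
contact_force: [1.8, -5.7, 5.3]
gripper_width: 0.008
finger_force: 3.0
```

{"op": "apply_moves", "data": {
  "increments": "0 -0.5 0 0 0;0 -0.5 0 0 0;0 -0.5 0 0 0;0 -0.5 0 0 0;0 -0.5 0 0 0;0 -0.5 0 0 0;0 -0.5 0 0 0;0 -0.5 0 0 0"
}}

```text
time_s: 11.65
ee_pos: [0.5994, -0.0945, 0.0958]
eef_rot: [179.8, -0.1, 16.1]
contact_force: [2.6, -5.7, 5.9]
gripper_width: 0.002
finger_force: 3.3
```

{"op": "apply_moves", "data": {
  "increments": "0 -0.5 0 0 0;0 -0.5 0 0 0;0 -0.5 0 0 0;0 -0.4 0 0 0;0 -0.3 0 0 0;0 -0.3 0 0 0;0 -0.3 0 0 0;0 -0.2 0 0 0"
}}

```text
time_s: 12.45
ee_pos: [0.5911, -0.0657, 0.0958]
eef_rot: [179.8, -0.1, 16.1]
contact_force: [1.2, -6.7, 5.0]
gripper_width: 0.007
finger_force: 3.3
```

```bash
python3 - <<'E'
from h import *
s=state();a=np.radians(16.15);M=np.array([[np.cos(a),np.sin(a)],[-np.sin(a),np.cos(a)]])
print(s['ee_pos'],s['contact_force'],((s['ee_pos'][:2]-[.5655,.0207])@M.T*1000).round(1))
E
```

```text
[ 0.59109613 -0.06571749  0.09584669] [ 1.2366853  -6.72360797  5.04511436] [  0.5 -90.1]
```

{"op": "apply_moves", "data": {
  "increments": "0 -0.1 0 0 0;0 -0.1 0 0 0;0 -0.1 0 0 0;0 -0.1 0 0 0;0 -0.1 0 0 0;0 -0.1 0 0 0;0 0 0 0 0;0 0 0 0 0"
}}

```text
time_s: 13.25
ee_pos: [0.5894, -0.06, 0.0957]
eef_rot: [179.9, -0.1, 16.1]
contact_force: [2.0, -4.9, 6.4]
gripper_width: 0.006
finger_force: 2.9
```

{"op": "apply_moves", "data": {
  "increments": "0 -0.1 0 0 0;0 -0.1 0 0 0;0 -0.1 0 0 0;0 0 0 0 0;0 0 0 0 0;0 0 0 0 0;0 0 0 0 0;0 0 0 0 0"
}}

```text
time_s: 14.05
ee_pos: [0.5888, -0.0578, 0.0958]
eef_rot: [179.8, -0.2, 16.1]
contact_force: [2.1, -9.0, 5.3]
gripper_width: 0.006
finger_force: 4.9
```

{"op": "apply_moves", "data": {
  "increments": "0 -0.1 0 0 0;0 -0.1 0 0 0;0 0 0 0 0;0 0 0 0 0;0 0 0 0 0;0 0 0 0 0;0 0 0 0 0;0 0 0 0 0"
}}

```text
time_s: 14.85
ee_pos: [0.589, -0.0573, 0.0961]
eef_rot: [179.6, -0.2, 16.1]
contact_force: [4.6, -16.2, 3.0]
gripper_width: 0.005
finger_force: 8.7
```

The force climbed to 16 N and the tool stopped moving, so the bar is against the stop. I'll draw back straight, rise and check.

{"op": "apply_moves", "data": {
  "increments": "0 0.3 0 0 0;0 1 0 0 0;0 2 0 0 0;0 2 0 0 0;0 1 -2 0 0;0 0 -5 0 0;0 0 -5 0 0;0 0 -5 0 0"
}}

```text
time_s: 15.65
ee_pos: [0.6047, -0.1166, 0.2666]
eef_rot: [-180.0, 0.0, 16.1]
contact_force: [0.2, -0.1, -1.8]
gripper_width: 0.005
finger_force: 0.0
```

{"op": "apply_moves", "data": {
  "increments": "0 0 -2 0 0;0 -2 0 0 0;0 -2 0 0 0;0 -2 0 0 0;0 0 0 0 0;0 0 0 0 0;0 0 0 0 0;0 0 0 0 0"
}}

```text
time_s: 16.45
ee_pos: [0.5883, -0.0579, 0.2844]
eef_rot: [-180.0, 0.0, 16.1]
contact_force: [-0.1, -0.5, -0.2]
gripper_width: 0.007
finger_force: 0.0
```

```bash
python3 w.py w7
```

```text
16.5 [ 0.5883 -0.058   0.2844] [-1.7999e+02  2.0000e-02  1.6090e+01] 0.007845151405222885 [-0.5 -0.2  0.4]
yellow [297 157  11  41 361] [ 0.5889 -0.038   0.0665] dock [  4.8 -62.3] depth [  1.6 -61.5] 0.0542
yellow [226 210  13  12 126] [0.5378 0.0128 0.0665] dock [-30.2   0.7] depth [-30.4   0.9] 0.0659
red [ 198  129   85   35 2214] [0.5898 0.0245 0.0275] dock [23.1 -2.5] depth [22.9 -2.3] 0.0265
red [ 199  180   84   34 1856] [0.5466 0.0141 0.0275] dock [-21.4  -0.4] depth [-21.7  -0.2] 0.0263
disc 0.5654769539833069 0.0205975491553545 0.04214509576559067 dock [-1.4  0.5]
dock of TCP [ -1.4 -81.3]
slot edge x= [ 0.0217 11.2102] resid 0.32
slot edge x= [ 1.8000e-03 -7.6095e+00] resid 0.16
tray ((0.6834921836853027, -0.008272595703601837), (0.05486240237951279, 0.20845744013786316), 16.088790893554688)
bar n 1 centre x(y)= [ 0.0275 -4.9211] x range [-9.8 -9.8] ymax -44.3
tab top n 315 x [-14.2  16.3] y [-65.5 -57.8] z 0.05551784742441579
TCP in O2 dock [ -0.  -81.9]w.py:35: RankWarning: Polyfit may be poorly conditioned
  print('bar n',b.sum(),'centre x(y)=',np.polyfit(D[b,1],D[b,0],1).round(4), 'x range',np.percentile(D[b,0],[2,98]).round(1),'ymax',D[(abs(P[:,2]-.022)<.003)&(abs(D[:,0])<14)&(V>110)&(D[:,1]<-44),1].max().round(1))
```

View pics/w7.png

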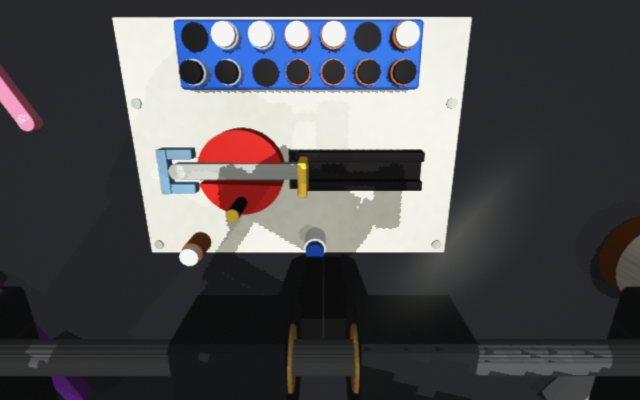

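The bar lies through the slot, its nose at (172,172) in the blue keeper against the stop. The back of its tab is at y = −65.5 mm, where −66 is expected at home. The tab top is still at 55.5 mm, so the bar sits flat. The vials stand where they were and the gripper is clear.

```bash
python3 -c "
from cell import *
print(hand_in())"
```

```text
the job is handed in; nothing more can be done
None
```

The vial tray is locked: the disc slot is lined up, the bar is fully home against the stop, the arm is drawn back, and the job was handed in at about 16.5 s.

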